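Open the tight seed jar in the bench rack

ROBOT

A 6-joint arm with a two-finger parallel gripper is mounted at the origin on the work surface. World frame = base frame: x ahead of the robot, y to its left, z up, the work surface at z = 0. Lengths are in m, angles in rad, forces in N, time in s.
With the tool pointing down it reaches from about 0.4 to 0.825 m from the base axis. Payload 7 kg.
Tool frame: the origin (TCP) lies on the centre line of the jaws, within the pads' length; the fingertips stand 19 mm ahead of it and the grasp point (between the pads) is the TCP; z points along the fingers, y is the line along which they close (so a half turn about z gives the same grasp; the last joint's range is limited). The gripper opens to 85 mm and grips with 20 to 120 N. Pads are 22 mm wide; open, the fingers measure 114 mm over their backs; the gripper's body (76 mm by 85 mm) begins 54 mm behind the grasp point. The pads swing forward as they close: fully open they stand 13 mm farther back than shut.
Start: joints at [-0.919, 0.359, 0.012, 0, -1.224, -0.288], TCP at [0.24, -0.631, 0.214] pointing down, gripper open.
Joint ranges: [-3.07, 3.07], [-1.43, 2.12], [-1.02, 1.25], [-3.03, 1.67], [-3.05, -0], [-3.03, 3.03]. Speed limits (rad/s): [2.39, 2.39, 3.01, 3.14, 3.14, 3.14].

INTERFACE

Orientations are given as a 3x3 rotation matrix whose columns are the frame's x, y, z axes.
In Python, from plant import env, viewer gives the robot as it stands.
- The arm moves only by the tool play_rows, never from a script. Its argument "moves" is a list of rows, each an object with "travel": the shift along the tool's x, y, z each as a share of 0.08 m, from -1 to 1, a list of three; "delta_rot": the turn, a rotation vector about the tool's x, y, z each as a share of 360 degrees, from -1 to 1, a list of three; "claw": the closure in counts, from 0 (fully open) to 255 (shut). In form: [{"travel": [x, y, z], "delta_rot": [rx, ry, rz], "claw": claw}, ...]. A call has 1 to 8 rows; each row is the pose to reach, as a shift and turn from the pose commanded when the call began, along the tool's axes at that moment, turning the shorter way round; what a row does not reach only later rows make up. A row lasts 1/10 s, in which the tool goes at most 50 mm and 8.59 degrees, less where a joint would pass 70% of its speed; a pose out of reach is approached as far as the arm can. A call with a number of a shift or a turn outside -1 to 1 is refused whole. A call with a gripper value outside its range is refused whole. The fingers move at their own pace and stop on an object; "grip_force" is the grip in N (left out, the last holds). Time passes only in rows, so rows that repeat a pose let the fingers close. It gives the time, the measured TCP pose, the force, the opening and the grip force at its end, in the units of the state.
- env.sense(): the state, without advancing time (a new reading comes with each control period).
- viewer.capture(name): name is "side" or "top"; returns a dict with "image" (384x512x3 uint8, red, green, blue), "range_z" (384x512 float32, m along the optical axis (not along the pixel's ray), 0 where there is no reading), "intrinsics" (3x3 intrinsics, pixels), "origin" and "rotation" of the camera in the world. Camera axes: x right, y down, z forward; pixel columns grow to the right and rows downward; lengths in m; the calibration is good to about 2 mm. A picture is of the moment at which its call begins.
- env.sign_off(): hands the job in; it is judged then, once.
The state is a dict: "clock": time; "joint_positions": joint angles; "joint_velocities": joint speeds; "joint_efforts": joint torques, N m; "tool_pos": TCP position; "orientation": TCP orientation; "ft_force": force on the tool from outside, world axes, zero at the start; "wrist_torque": the same for the moment, N m; "gripper_width": opening from 0.0 (shut) to 1.0 (fully open); "finger_force": force on a finger pad.
Only numpy, scipy, OpenCV 4.12 (cv2) and the standard library are available. Lean on these libraries where they do the work, as an engineer would, in place of code of your own. Each camera call takes 0.05 s, during which the arm holds its last target. There are 200 camera calls.

TASK

Stand the yellow-lidded seed jar, still shut, fully home and upright in the free pocket of the wooden jar rack, the one with the orange rubber pad, so that the rack keeps the jar from turning. Then unscrew its tight lid anticlockwise, stop turning once the threads let go, lift it straight clear and finish while holding it level and still about a finger's breadth above the open mouth, as a cover against drips, with the jar still fully home in the rack. Leave the other jars and everything else on the bench where they are.

Things in the scene. Friction and masses are not known exactly. Their poses are not given: they have to be found in the camera images.
- jar: square amber glass seed jar, 62 x 62 mm, 0.25 to 0.5 kg, standing upright; origin at the centre of its underside, z up, x and y square to its flat sides (any quarter turn fits a pocket). The square part, its heel slightly narrower to lead it in, ends 83 mm up; above it a round shoulder narrows to a neck 53 mm across. The tight lid can be used to lift and carry the whole jar.
- lid: yellow metal twist-off lid on that jar, round, 66 mm across, 20 mm high, 50 g; origin at the centre of its lower edge, z up, top face at +20 mm. Shut, its origin lies 102 mm above the jar's underside on the jar's axis and its yaw equals the jar's. A sprung seal inside presses on the rim with about 22 N, so it takes roughly 0.5 to 1 N m to turn.
- jar_mouth (a point): centre of the jar's round mouth, level with its rim, 118 mm above the jar's underside. Four short threads stand out from the neck below it to 60 mm across. Turned anticlockwise seen from above, the lid climbs 3 mm and its four lugs leave the threads after 44 degrees of turn relative to the jar; at 78 degrees they would run into the next threads, so stop before 75.
- lid_grip (a point): point on the lid's axis 12 mm above its lower edge, the height to grip it. Once unscrewed the lid lifts straight off: 10 mm above its shut height the lugs are past the threads, and from 16 mm its lower edge is above the rim. The shoulder of the jar leaves room for fingertips to 15 mm below the lid's lower edge all round.
- pad: orange rubber pad, 56 x 56 x 2 mm, fixed on the floor of the free pocket: marks where the jar goes; origin at the centre of its underside, its top (where the jar's underside rests) 2 mm higher; x and y square to the pocket's sides
- rack: fixed timber jar rack, 100 (x) x 360 (y) x 45 mm high; origin at the centre of its underside, y along it. Three square pockets at y = -115, 0 and 115 mm, 66 x 66 mm, 35 mm deep, floor 10 mm above the bench; a jar in one has 2 mm of play on each side and can turn about 4 degrees either way. Two pockets hold other jars, one the orange pad.
- jar_white: jar of the same shape and size (122 mm high) with a white lid, standing in another pocket of the rack: leave alone; origin at the centre of its underside
- jar_green: jar of the same shape and size (122 mm high) with a green lid, standing in another pocket of the rack: leave alone; origin at the centre of its underside
- bowl: dark green plastic bowl, 210 mm across, 85 mm high, on the bench to the robot's left: leave alone; origin at the centre of its underside
- pot: terracotta pot, 90 mm across, 80 mm high, on the bench to the robot's right: leave alone; origin at the centre of its underside
- twine: wooden spool of brown twine, 64 mm across, 70 mm high, standing on the bench to the robot's right: leave alone; origin at the centre of its underside
- dibber: wooden T-handled dibber with a steel point, 230 mm long, 30 mm high, lying on the bench to the robot's right: leave alone; origin on its underside 45 mm from the handle's end, x towards the point
- trowel: hand trowel with a green handle and steel blade, 330 mm long, 30 mm high, lying on the bench to the robot's left: leave alone; origin between handle and blade at bench level, x towards the blade
Mind the look-alikes: they are no part of the job. Leave any blue look-alike of the jar alone.

How it is judged:
On the way, in this order (a step that is already met when the one before it is completed fails the run):
1. the jar stands fully home in the padded pocket, its lid still shut (horizontal distance between jar and pad below 0.006 m and z of jar in the frame of pad below 0.0045 m and angle between jar's own z axis and vertical below 0.06 rad and z of lid in the frame of jar below 0.1035 m), for 0.3 s.
2. the lid is unscrewed: its lugs have risen clear of the threads, the jar still home (horizontal distance between jar and pad below 0.006 m and z of jar in the frame of pad below 0.0045 m and angle between jar's own z axis and vertical below 0.06 rad and z of lid in the frame of jar above 0.113 m), for 0.1 s.
At the end, for the whole second after the job is handed in: The jar is upright (3.4 deg) in the padded pocket, within 6 mm of its centre and 2.5 mm of the pad; the gripper holds the lid still, level (8.6 deg), off the jar, its edge 3 to 34 mm above the rim and within 15 mm of the axis; other jars moved under 20 mm, other things under 30 mm (horizontal distance between jar and pad below 0.006 m and z of jar in the frame of pad below 0.0045 m and angle between jar's own z axis and vertical below 0.06 rad and z of lid in the frame of jar between 0.121 and 0.152 m and horizontal distance between lid and jar below 0.015 m and angle between lid's own z axis and vertical below 0.15 rad and linear speed of lid below 0.02 m/s and contact force between the fingers and lid above 2 N and contact force between lid and jar below 0.1 N and distance of each of jar_white, jar_green from where it was at the start of the episode below 0.02 m and distance of each of bowl, pot, twine, dibber, trowel from where it was at the start of the episode below 0.03 m); the arm keeps its last pose, push and grip.
It fails at once if one of the other jars is pushed or pulled about (distance of any of jar_white, jar_green from where it was at the start of the episode above 0.02 m).
It fails at once if the bowl, pot, twine, dibber or trowel is pushed aside (distance of any of bowl, pot, twine, dibber, trowel from where it was at the start of the episode above 0.03 m).
It fails at once if the lid is turned on past the point where it comes free, into the next threads (angle between the x axis of lid and the x axis of jar, either way round above 1.32 rad).
It fails at once if the seed jar is tipped over (angle between jar's own z axis and vertical above 0.5 rad).
It also fails if it takes over 48 s, if anything falls off the work surface, if the arm or the gripper's body presses on something with over 40 N, if the wrist force passes 120 N, or if a joint passes its speed limit or range.

## Working session

There is one attempt and no reset: what is moved stays moved. The work goes in short steps, Python scripts to look and compute and a tool call to move; the robot and the scene stay as the last step left them, time stands still between calls to the robot, and variables do not carry over. Pictures are saved under pics/ and viewed, at most 10 in all, crops included, and the job is handed in when it is done.

Besides the shell and the picture viewer there is one more tool, called after "Call:" by a JSON object that holds its "fn" and its "kwargs", one argument or row to a line. play_rows: Moves the arm, as the interface text tells. Shift numbers are shares of 0.08 m and turn numbers shares of 360 degrees, none past 1 either way. Its arguments: {"type":"object","properties":{"moves":{"type":"array"},"grip_force":{"type":"number"}},"required":["moves"]}

```bash
ls; mkdir -p pics; cat > h.py <<'E'
import numpy as np, cv2
from plant import env, viewer
def cap(n):
    c=viewer.capture(n); return c
def pts(c):
    K=np.array(c["intrinsics"]);z=c["range_z"];v,u=np.mgrid[:z.shape[0],:z.shape[1]]
    p=np.stack([(u-K[0,2])/K[0,0]*z,(v-K[1,2])/K[1,1]*z,z],-1)
    return p@np.array(c["rotation"]).T+np.array(c["origin"])
E
python3 - <<'E'
from h import *
for n in("top","side"):
    c=cap(n); cv2.imwrite(f"pics/{n}0.png",c["image"][:,:,::-1]); np.savez(f"{n}0.npz",**c)
    print(n,c["origin"],np.round(c["rotation"],3).tolist(),c["intrinsics"])
print(env.sense())
E
```

```text
pics
top [ 2.26752351e-01 -1.41534778e-03  1.59466995e+00] [[0.022, -0.983, 0.185], [-1.0, -0.022, 0.0], [0.004, -0.185, -0.983]] [[477.47050871   0.         255.78243873]
 [  0.         477.47050871 188.01950363]
 [  0.           0.           1.        ]]
side [0.44639653 0.7450458  1.00492852] [[-0.995, -0.069, 0.066], [-0.096, 0.769, -0.633], [-0.007, -0.636, -0.772]] [[451.17782081   0.         251.69710348]
 [  0.         451.17782081 192.70265643]
 [  0.           0.           1.        ]]
{'clock': 0.1, 'joint_positions': array([-9.18894139e-01,  3.59349883e-01,  1.12038563e-02, -2.86719466e-04,
       -1.22413492e+00, -2.88086139e-01]), 'joint_velocities': array([ 0.00114159, -0.00065294,  0.00354545,  0.0023919 ,  0.00064116,
        0.00194257]), 'joint_efforts': array([-2.12543760e-03, -5.84764194e+01,  2.94108170e+01,  6.95443824e+00,
       -3.15080018e-03, -8.94526522e-06]), 'tool_pos': array([ 0.23999893, -0.63042263,  0.21266218]), 'orientation': array([[-9.34580392e-01, -3.55751345e-01, -6.86349222e-04],
       [-3.55751970e-01,  9.34579440e-01,  1.34376808e-03],
       [ 1.63400570e-04,  1.50002939e-03, -9.99998862e-01]]), 'ft_force': array([0.39518314, 0.70128795, 0.17584133]), 'wrist_torque': array([-0.04227185,  0.00914083, -0.01407414]), 'finger_force': 0.0, 'gripper_width': 0.9960641840361901}
```

View pics/top0.png

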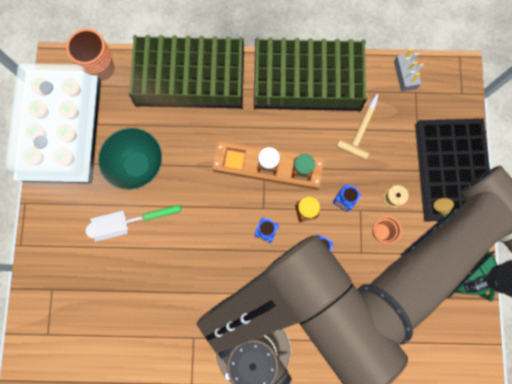

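View pics/side0.png

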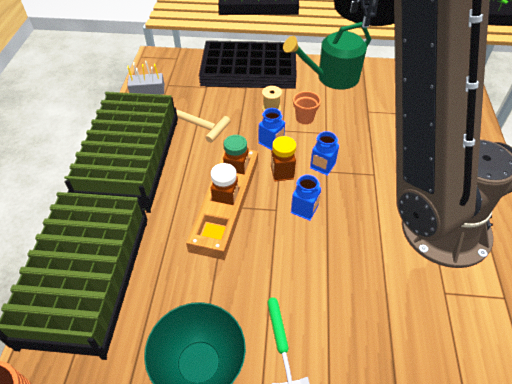

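The jar meant has the yellow lid, at top (309,208) and side (284,150), and stands on the bench. The blue open jars at top (267,230), (347,197) and (325,243) are look-alikes. White (269,158) and green (304,164) are in the rack. The padded pocket is at top (235,159), side (213,233).

```bash
python3 - <<'E'
from h import *
T=dict(np.load("top0.npz"));S=dict(np.load("side0.npz"))
def mask(c,lo,hi):
    return cv2.inRange(cv2.cvtColor(c["image"],cv2.COLOR_RGB2HSV),np.array(lo),np.array(hi))>0
def win(m,u0,u1,v0,v1):
    w=np.zeros_like(m);w[v0:v1,u0:u1]=1;return m&w
for nm,c,wl,wp,wr in(("top",T,(290,330,190,225),(218,252,145,172),(205,330,135,195)),("side",S,(265,305,130,165),(195,235,218,248),(185,262,145,260))):
    P=pts(c)
    m=win(mask(c,(22,150,120),(32,255,255)),*wl)
    p=P[m]; z=np.median(p[p[:,2]>.1,2]); q=p[abs(p[:,2]-.122)<.006]
    print(nm,"lid n",len(q),"minmaxcentre",np.round((q.min(0)+q.max(0))/2,4),np.round(np.ptp(q,axis=0),3),cv2.minEnclosingCircle(q[:,:2].astype(np.float32)))
    m=win(mask(c,(18,150,150),(32,255,255)),*wp); p=P[m]; p=p[p[:,2]<.03]
    print(" pad",len(p),np.median(p[:,2]),cv2.minAreaRect(p[:,:2].astype(np.float32)))
    p=P[wr[2]:wr[3],wr[0]:wr[1]].reshape(-1,3);p=p[abs(p[:,2]-.045)<.005]
    print(" rack",len(p),cv2.minAreaRect(p[:,:2].astype(np.float32)))
    # jar body region points below lid
    if nm=="side":
        p=P[130:190,260:310].reshape(-1,3); im=c["image"][130:190,260:310].reshape(-1,3).astype(int)
        k=(p[:,2]>.015)&(p[:,2]<.08)&(im[:,2]<im[:,0]); p=p[k]
        print(" body",len(p),cv2.minAreaRect(p[:,:2].astype(np.float32)))
        np.save("body.npy",p)
    for bn,hs in(("blue",((105,150,80),(130,255,255))),):
        mm=mask(c,*hs).astype(np.uint8); n,l,st,ce=cv2.connectedComponentsWithStats(mm)
        for i in range(1,n):
            if st[i,4]>60:
                p=P[l==i]; print(" blue",ce[i].round(),np.round([p.min(0),p.max(0)],3).tolist())
im=[cv2.resize(T["image"][125:260,200:370],None,fx=2.3,fy=2.3,interpolation=2),cv2.resize(S["image"][100:260,180:350],None,fx=2.3,fy=2.3,interpolation=2)]
h=max(i.shape[0] for i in im); im=[cv2.copyMakeBorder(i,0,h-i.shape[0],0,0,0) for i in im]
cv2.imwrite("pics/crop.png",np.hstack(im)[:,:,::-1])
E
```

```text
top lid n 308 minmaxcentre [ 0.449  -0.1687  0.1223] [0.061 0.063 0.011] ((0.4484245181083679, -0.1681797057390213), 0.03218694031238556)
 pad 227 0.011490059878052516 ((0.6219515204429626, 0.07362240552902222), (0.053358059376478195, 0.0539398118853569), 81.33985900878906)
 rack 1549 ((0.6002035140991211, -0.039053305983543396), (0.35993248224258423, 0.10274971276521683), 81.2518539428711)
 blue [346. 197.] [[0.227, -0.334, 0.051], [0.527, -0.001, 1.595]]
 blue [266. 231.] [[0.342, -0.072, 0.078], [0.412, -0.005, 0.125]]
side lid n 317 minmaxcentre [ 0.4494 -0.1644  0.1207] [0.062 0.068 0.009] ((0.4516185224056244, -0.16414231061935425), 0.03422827646136284)
 pad 282 0.010784544246124517 ((0.6226922273635864, 0.06869325041770935), (0.04651885852217674, 0.05575438588857651), 81.2497787475586)
 rack 1826 ((0.6037776470184326, -0.03471246361732483), (0.3621693551540375, 0.10080401599407196), 81.11788177490234)
 body 445 ((0.46361589431762695, -0.20889461040496826), (0.06305617094039917, 0.16540983319282532), 15.305452346801758)
 blue [270. 128.] [[0.446, -0.323, -0.001], [0.53, 0.745, 1.005]]
 blue [326. 152.] [[0.292, -0.233, -0.001], [0.446, 0.745, 1.005]]
 blue [305. 198.] [[0.344, -0.06, -0.002], [0.446, 0.745, 1.005]]
```

View pics/crop.png

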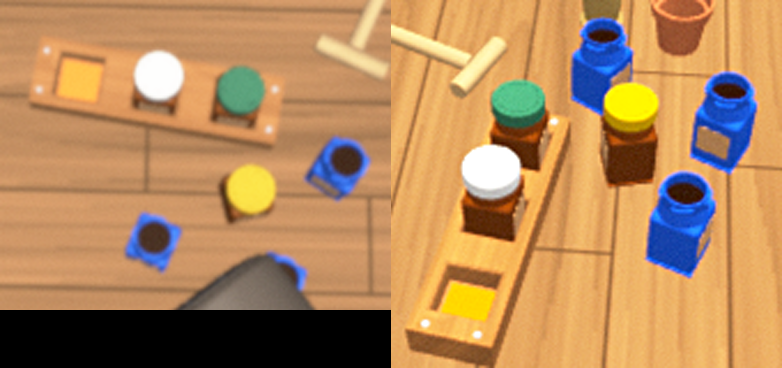

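The crop confirms it: the yellow-lidded amber jar stands amid three blue open look-alikes, and the padded pocket is at the rack's left end. I'll set out at height towards it.

```bash
python3 - <<'E'
from h import *
p=np.load("body.npy"); p=p[np.hypot(p[:,0]-.449,p[:,1]+.166)<.05]; p=p[p[:,2]<.075]
print(len(p),cv2.minAreaRect(p[:,:2].astype(np.float32)))
# yaw by face-line fits: histogram of residual to square normal
best=[]
for a in range(0,90,1):
    r=np.radians(a); u=np.abs(np.c_[np.cos(r),np.sin(r)]@0) if 0 else None
    R=np.array([[np.cos(r),np.sin(r)],[-np.sin(r),np.cos(r)]]); q=(p[:,:2]-[.4494,-.1644])@R.T
    best.append((np.median(abs(np.abs(q).max(1)-.031)),a))
print(sorted(best)[:6])
E
```

```text
347 ((0.4575071334838867, -0.14303338527679443), (0.042734138667583466, 0.07927913963794708), 66.79032897949219)
[(np.float64(0.0012648535420858725), 16), (np.float64(0.0012689714191503818), 14), (np.float64(0.001282460690432953), 15), (np.float64(0.0012967311807213638), 13), (np.float64(0.0013088249998716925), 18), (np.float64(0.0013260112200678964), 12)]
```

Call:
{"fn": "play_rows", "kwargs": {
  "moves": [
    {"travel": [-1, 1, 0], "delta_rot": [0, 0, 0], "claw": 0},
    {"travel": [-1, 1, 0], "delta_rot": [0, 0, 0], "claw": 0},
    {"travel": [-1, 1, 0], "delta_rot": [0, 0, 0], "claw": 0},
    {"travel": [-1, 1, 0], "delta_rot": [0, 0, 0], "claw": 0}
  ]
}}

```text
clock: 0.5
tool_pos: [0.2873, -0.526, 0.214]
orientation: [[-0.934, -0.358, 0.001], [-0.358, 0.934, -0.0], [-0.0, -0.0, -1.0]]
ft_force: [0.0, 0.3, 0.4]
gripper_width: 1.0
finger_force: 0.0
```

Call:
{"fn": "play_rows", "kwargs": {
  "moves": [
    {"travel": [-1, 1, 0], "delta_rot": [0, 0, 0], "claw": 0},
    {"travel": [-1, 1, 0], "delta_rot": [0, 0, 0], "claw": 0},
    {"travel": [-1, 1, 0], "delta_rot": [0, 0, 0], "claw": 0}
  ]
}}

```text
clock: 0.8
tool_pos: [0.3335, -0.4223, 0.2135]
orientation: [[-0.934, -0.357, 0.0], [-0.357, 0.934, 0.0], [-0.0, 0.0, -1.0]]
ft_force: [0.7, 0.0, 1.8]
gripper_width: 1.001
finger_force: 0.0
```

Call:
{"fn": "play_rows", "kwargs": {
  "moves": [
    {"travel": [-1, 1, 0], "delta_rot": [0, 0, 0], "claw": 0},
    {"travel": [-1, 1, 0], "delta_rot": [0, 0, 0], "claw": 0},
    {"travel": [-1, 1, 0], "delta_rot": [0, 0, 0], "claw": 0}
  ]
}}

```text
clock: 1.1
tool_pos: [0.3803, -0.3191, 0.2137]
orientation: [[-0.934, -0.358, 0.001], [-0.358, 0.934, 0.0], [-0.001, -0.0, -1.0]]
ft_force: [0.7, 0.2, 0.2]
gripper_width: 0.997
finger_force: 0.0
```

Call:
{"fn": "play_rows", "kwargs": {
  "moves": [
    {"travel": [-1, 1, 0], "delta_rot": [0, 0, 0], "claw": 0},
    {"travel": [-1, 1, 0], "delta_rot": [0, 0, 0], "claw": 0},
    {"travel": [-1, 1, 0], "delta_rot": [0, 0, 0], "claw": 0},
    {"travel": [-1, 1, 0], "delta_rot": [0, 0, 0], "claw": 0}
  ]
}}

```text
clock: 1.5
tool_pos: [0.4263, -0.2172, 0.2136]
orientation: [[-0.934, -0.358, 0.0], [-0.358, 0.934, -0.0], [0.0, -0.0, -1.0]]
ft_force: [0.7, -0.3, 0.2]
gripper_width: 1.001
finger_force: 0.0
```

Call:
{"fn": "play_rows", "kwargs": {
  "moves": [
    {"travel": [-0.48, 0.48, 0], "delta_rot": [0, 0, 0], "claw": 0},
    {"travel": [-0.48, 0.48, 0], "delta_rot": [0, 0, 0], "claw": 0},
    {"travel": [-0.48, 0.48, 0.4], "delta_rot": [0, 0, 0], "claw": 0},
    {"travel": [-0.48, 0.48, 0.4], "delta_rot": [0, 0, 0], "claw": 0},
    {"travel": [-0.48, 0.48, 0.4], "delta_rot": [0, 0, 0], "claw": 0}
  ]
}}

```text
clock: 2.0
tool_pos: [0.447, -0.1697, 0.1815]
orientation: [[-0.935, -0.355, -0.002], [-0.355, 0.935, -0.001], [0.002, 0.0, -1.0]]
ft_force: [-0.6, -0.2, 0.4]
gripper_width: 0.996
finger_force: 0.0
```

```bash
python3 - <<'E'
from h import *
im=[]
for n,(u0,v0) in(("top",(250,150)),("side",(220,60))):
    c=cap(n); np.savez(f"{n}1.npz",**c); im.append(cv2.resize(c["image"][v0:v0+130,u0:u0+130],None,fx=3,fy=3,interpolation=2))
    P=pts(c);m=cv2.inRange(cv2.cvtColor(c["image"],cv2.COLOR_RGB2HSV),np.array((22,150,120)),np.array((32,255,255)))>0
    q=P[m];q=q[(abs(q[:,2]-.121)<.007)&(np.hypot(q[:,0]-.449,q[:,1]+.166)<.06)]
    print(n,len(q),q.min(0),q.max(0))
cv2.imwrite("pics/c1.png",np.hstack(im)[:,:,::-1]); s=env.sense();print(s["tool_pos"],s["joint_positions"])
E
```

```text
top 95 [ 0.41582184 -0.19653874  0.11495757] [ 0.44128936 -0.14644165  0.12731185]
side 336 [ 0.41838833 -0.19606333  0.11400263] [ 0.48016713 -0.12924328  0.12743512]
[ 0.44794751 -0.16941364  0.18254492] [ 5.09908133e-02  5.57972373e-02 -4.53239922e-01  6.58529331e-04
 -1.06100073e+00 -1.25934166e+00]
```

View pics/c1.png

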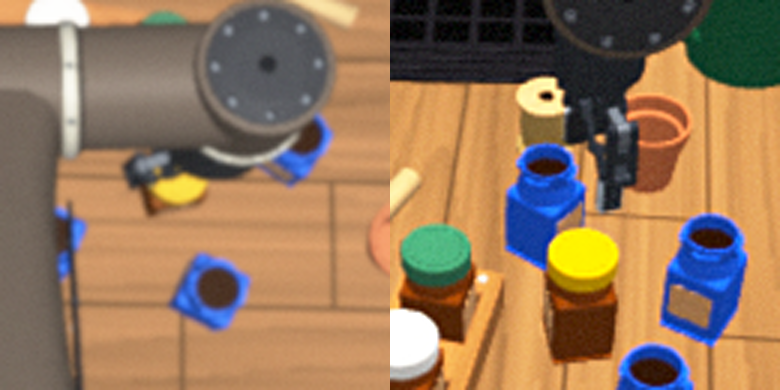

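Call:
{"fn": "play_rows", "kwargs": {
  "grip_force": 100,
  "moves": [
    {"travel": [-0.03, 0.04, 0.25], "delta_rot": [0, 0, 0], "claw": 0},
    {"travel": [-0.03, 0.04, 0.5], "delta_rot": [0, 0, 0], "claw": 0},
    {"travel": [-0.03, 0.04, 0.7], "delta_rot": [0, 0, 0], "claw": 0},
    {"travel": [-0.03, 0.04, 0.86], "delta_rot": [0, 0, 0], "claw": 0},
    {"travel": [-0.03, 0.04, 0.86], "delta_rot": [0, 0, 0], "claw": 0},
    {"travel": [-0.03, 0.04, 0.86], "delta_rot": [0, 0, 0], "claw": 0}
  ]
}}

```text
clock: 2.7
tool_pos: [0.4493, -0.1649, 0.1137]
orientation: [[-0.935, -0.356, 0.001], [-0.356, 0.935, -0.0], [-0.001, -0.001, -1.0]]
ft_force: [0.5, -0.1, 0.7]
gripper_width: 1.005
finger_force: 0.0
```

Call:
{"fn": "play_rows", "kwargs": {
  "grip_force": 60,
  "moves": [
    {"travel": [0, 0, 0.02], "delta_rot": [0, 0, 0], "claw": 90},
    {"travel": [0, 0, 0.02], "delta_rot": [0, 0, 0], "claw": 120},
    {"travel": [0, 0, 0.02], "delta_rot": [0, 0, 0], "claw": 120},
    {"travel": [0, 0, 0.02], "delta_rot": [0, 0, 0], "claw": 120},
    {"travel": [0, 0, 0.02], "delta_rot": [0, 0, 0], "claw": 255},
    {"travel": [0, 0, 0.02], "delta_rot": [0, 0, 0], "claw": 255}
  ]
}}

```text
clock: 3.3
tool_pos: [0.4487, -0.1645, 0.1112]
orientation: [[-0.935, -0.356, 0.0], [-0.356, 0.935, -0.0], [-0.0, -0.0, -1.0]]
ft_force: [-0.3, 0.0, 0.1]
gripper_width: 0.198
finger_force: 0.0
```

```bash
python3 - <<'E'
from h import *
c=cap("side"); cv2.imwrite("pics/g.png",cv2.resize(c["image"][90:210,220:350],None,fx=4,fy=4,interpolation=2)[:,:,::-1]); s=env.sense();print(s["tool_pos"],s["ft_force"],s["wrist_torque"],s["gripper_width"],s["finger_force"])
E
```

```text
[ 0.44868127 -0.16445667  0.11112977] [ 1.09378869 -0.14331885  0.56602135] [ 0.01920843  0.01253062 -0.03134732] 0.10797083709661466 0.0
```

View pics/g.png

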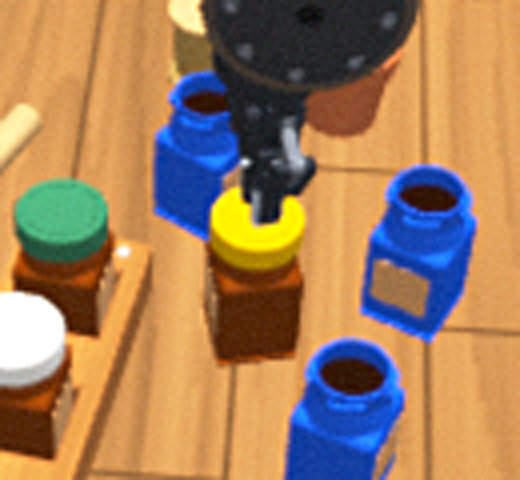

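The fingers closed without touching anything, and the tip shows at crop (265,215) over the lid top. I'll measure where the fingers really are.

```bash
python3 - <<'E'
from h import *
for n in("side","top"):
    c=cap(n);P=pts(c);h=cv2.cvtColor(c["image"],cv2.COLOR_RGB2HSV)
    if n=="side":
        for v in range(124,150,2): print(v,[tuple(np.round(P[v,u],3)) for u in(276,282,286,290,294)], c["image"][v,286])
    near=np.hypot(P[...,0]-.4487,P[...,1]+.1645)<.08
    g=near&(h[...,1]<110)&(P[...,2]>.06)&(P[...,2]<.22); p=P[g]
    for z in np.arange(.08,.22,.01):
        q=p[abs(p[:,2]-z)<.005]
        if len(q)>3: print(n,round(z,2),len(q),q.min(0).round(3)[:2],q.max(0).round(3)[:2],np.median(q,0).round(3)[:2])
E
```

```text
124 [(np.float64(0.477), np.float64(-0.27), np.float64(0.097)), (np.float64(0.458), np.float64(-0.14), np.float64(0.214)), (np.float64(0.448), np.float64(-0.131), np.float64(0.223)), (np.float64(0.438), np.float64(-0.122), np.float64(0.232)), (np.float64(0.427), np.float64(-0.152), np.float64(0.206))] [28 35 34]
126 [(np.float64(0.477), np.float64(-0.271), np.float64(0.088)), (np.float64(0.458), np.float64(-0.141), np.float64(0.207)), (np.float64(0.447), np.float64(-0.138), np.float64(0.21)), (np.float64(0.437), np.float64(-0.12), np.float64(0.227)), (np.float64(0.427), np.float64(-0.123), np.float64(0.225))] [17 21 24]
128 [(np.float64(0.477), np.float64(-0.271), np.float64(0.08)), (np.float64(0.457), np.float64(-0.141), np.float64(0.2)), (np.float64(0.447), np.float64(-0.144), np.float64(0.198)), (np.float64(0.437), np.float64(-0.12), np.float64(0.22)), (np.float64(0.427), np.float64(-0.116), np.float64(0.225))] [52 53 65]
130 [(np.float64(0.477), np.float64(-0.267), np.float64(0.075)), (np.float64(0.457), np.float64(-0.14), np.float64(0.194)), (np.float64(0.447), np.float64(-0.146
[... 3020 characters left out ...]
169] [ 0.462 -0.142] [ 0.45  -0.149]
side 0.15 21 [ 0.436 -0.171] [ 0.462 -0.143] [ 0.45  -0.148]
side 0.16 17 [ 0.437 -0.174] [ 0.463 -0.143] [ 0.456 -0.153]
side 0.17 10 [ 0.446 -0.167] [ 0.463 -0.129] [ 0.456 -0.15 ]
side 0.18 27 [ 0.427 -0.184] [ 0.47  -0.125] [ 0.449 -0.142]
side 0.19 29 [ 0.425 -0.198] [ 0.473 -0.114] [ 0.447 -0.143]
side 0.2 41 [ 0.422 -0.197] [ 0.474 -0.112] [ 0.45  -0.144]
side 0.21 45 [ 0.42  -0.175] [ 0.47  -0.102] [ 0.45  -0.138]
side 0.22 30 [ 0.416 -0.166] [ 0.467 -0.1  ] [ 0.441 -0.114]
top 0.2 7 [ 0.423 -0.142] [ 0.441 -0.127] [ 0.427 -0.136]
top 0.21 7 [ 0.418 -0.132] [ 0.427 -0.126] [ 0.421 -0.129]
top 0.22 17 [ 0.415 -0.126] [ 0.438 -0.108] [ 0.426 -0.117]
```

The shut fingertips sit at z≈0.133, about 40 mm higher than the reported TCP implies, with lateral agreement. I'll reopen and measure the open tips.

Call:
{"fn": "play_rows", "kwargs": {
  "moves": [
    {"travel": [0, 0, 0], "delta_rot": [0, 0, 0], "claw": 0},
    {"travel": [0, 0, 0], "delta_rot": [0, 0, 0], "claw": 0},
    {"travel": [0, 0, 0], "delta_rot": [0, 0, 0], "claw": 0},
    {"travel": [0, 0, 0], "delta_rot": [0, 0, 0], "claw": 0},
    {"travel": [0, 0, 0], "delta_rot": [0, 0, 0], "claw": 0},
    {"travel": [0, 0, 0], "delta_rot": [0, 0, 0], "claw": 0}
  ]
}}

```text
clock: 4.05
tool_pos: [0.4487, -0.1645, 0.1111]
orientation: [[-0.935, -0.356, 0.0], [-0.356, 0.935, 0.0], [-0.0, -0.0, -1.0]]
ft_force: [-0.3, 0.2, 0.2]
gripper_width: 0.992
finger_force: 0.0
```

```bash
python3 - <<'E'
from h import *
c=cap("side");P=pts(c);h=cv2.cvtColor(c["image"],cv2.COLOR_RGB2HSV)
s=env.sense();t=s["tool_pos"];print(t,s["joint_positions"],s["gripper_width"])
near=np.hypot(P[...,0]-t[0],P[...,1]-t[1])<.09
g=near&(h[...,1]<110)&(P[...,2]>.06)&(P[...,2]<.26); p=P[g]; q0=(p-t)@s["orientation"]
for z in np.arange(-.16,.03,.01):
    q=q0[abs(q0[:,2]-z)<.005]
    if len(q)>3: print(round(z,2),len(q),q.min(0).round(3)[:2],q.max(0).round(3)[:2])
cv2.imwrite("pics/o.png",cv2.resize(c["image"][70:190,220:350],None,fx=4,fy=4,interpolation=2)[:,:,::-1])
E
```

```text
[ 0.44869132 -0.16450785  0.11113389] [ 6.15675741e-02  1.30771939e-01 -5.53459262e-01  1.16971013e-05
 -8.86505288e-01 -1.26856683e+00] 0.9979723249888612
-0.15 20 [-0.037  0.   ] [0.012 0.039]
-0.14 26 [-0.015  0.03 ] [0.009 0.062]
-0.13 108 [-0.016  0.015] [0.011 0.073]
-0.12 71 [-0.02  -0.009] [0.019 0.073]
-0.11 67 [-0.019 -0.01 ] [0.019 0.075]
-0.1 53 [-0.018 -0.034] [0.011 0.075]
-0.09 53 [-0.017 -0.032] [0.012 0.077]
-0.08 36 [-0.014 -0.063] [0.01  0.076]
-0.07 13 [-0.014 -0.05 ] [-0.002  0.054]
-0.06 25 [-0.012 -0.048] [0.006 0.059]
-0.05 37 [-0.011 -0.051] [0.007 0.061]
-0.04 28 [-0.01  -0.044] [0.006 0.057]
-0.03 11 [-0.007 -0.044] [0.01 0.05]
0.0 4 [-0.035 -0.005] [-0.034 -0.002]
```

View pics/o.png

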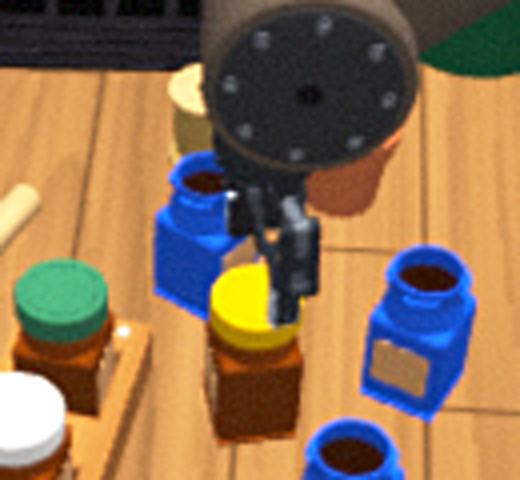

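Open tips are at z≈0.144, straddling the lid (finger at crop (285,290), lid at (255,300)). I need to go 46 mm lower for a proper grip.

Call:
{"fn": "play_rows", "kwargs": {
  "grip_force": 60,
  "moves": [
    {"travel": [0, 0, 0.15], "delta_rot": [0, 0, 0], "claw": 0},
    {"travel": [0, 0, 0.3], "delta_rot": [0, 0, 0], "claw": 0},
    {"travel": [0, 0, 0.45], "delta_rot": [0, 0, 0], "claw": 0},
    {"travel": [0, 0, 0.58], "delta_rot": [0, 0, 0], "claw": 0},
    {"travel": [0, 0, 0.58], "delta_rot": [0, 0, 0], "claw": 0}
  ]
}}

```text
clock: 4.6
tool_pos: [0.4477, -0.1645, 0.0634]
orientation: [[-0.935, -0.356, -0.002], [-0.356, 0.935, 0.0], [0.002, 0.001, -1.0]]
ft_force: [-0.6, -1.2, -1.0]
gripper_width: 1.001
finger_force: 0.0
```

Call:
{"fn": "play_rows", "kwargs": {
  "grip_force": 60,
  "moves": [
    {"travel": [0, 0, 0], "delta_rot": [0, 0, 0], "claw": 60},
    {"travel": [0, 0, 0], "delta_rot": [0, 0, 0], "claw": 90},
    {"travel": [0, 0, 0], "delta_rot": [0, 0, 0], "claw": 120},
    {"travel": [0, 0, 0], "delta_rot": [0, 0, 0], "claw": 120},
    {"travel": [0, 0, 0], "delta_rot": [0, 0, 0], "claw": 120}
  ]
}}

```text
clock: 5.1
tool_pos: [0.4494, -0.1647, 0.0655]
orientation: [[-0.934, -0.356, 0.002], [-0.356, 0.934, -0.0], [-0.001, -0.001, -1.0]]
ft_force: [-0.5, -2.2, 5.8]
gripper_width: 0.764
finger_force: 65.7
```

Call:
{"fn": "play_rows", "kwargs": {
  "grip_force": 110,
  "moves": [
    {"travel": [0, 0, 0], "delta_rot": [0, 0, 0], "claw": 255},
    {"travel": [0, 0, 0], "delta_rot": [0, 0, 0], "claw": 255},
    {"travel": [0, 0, -0.1], "delta_rot": [0, 0, 0], "claw": 255},
    {"travel": [0, 0, -0.3], "delta_rot": [0, 0, 0], "claw": 255},
    {"travel": [0, 0, -0.6], "delta_rot": [0, 0, 0], "claw": 255},
    {"travel": [0, 0, -0.9], "delta_rot": [0, 0, 0], "claw": 255}
  ]
}}

```text
clock: 5.7
tool_pos: [0.4475, -0.1641, 0.1369]
orientation: [[-0.935, -0.355, -0.002], [-0.355, 0.935, 0.001], [0.002, 0.002, -1.0]]
ft_force: [0.3, 0.2, -3.3]
gripper_width: 0.754
finger_force: 121.7
```

Call:
{"fn": "play_rows", "kwargs": {
  "moves": [
    {"travel": [0, 0, -0.3], "delta_rot": [0, 0, 0], "claw": 255},
    {"travel": [0, 0, -0.6], "delta_rot": [0, 0, 0], "claw": 255},
    {"travel": [0, 0, -0.9], "delta_rot": [0, 0, 0], "claw": 255},
    {"travel": [0, 0, -0.9], "delta_rot": [0, 0, 0], "claw": 255},
    {"travel": [0, 0, -0.9], "delta_rot": [0, 0, 0], "claw": 255}
  ]
}}

```text
clock: 6.2
tool_pos: [0.4481, -0.164, 0.2081]
orientation: [[-0.935, -0.355, -0.0], [-0.355, 0.935, 0.001], [-0.0, 0.001, -1.0]]
ft_force: [-0.1, 0.9, -3.7]
gripper_width: 0.751
finger_force: 121.8
```

Call:
{"fn": "play_rows", "kwargs": {
  "moves": [
    {"travel": [-0.2, 0.13, 0], "delta_rot": [0, 0, 0], "claw": 255},
    {"travel": [-0.45, 0.3, 0], "delta_rot": [0, 0, 0], "claw": 255},
    {"travel": [-0.77, 0.51, 0], "delta_rot": [0, 0, 0], "claw": 255}
  ]
}}

```text
clock: 6.5
tool_pos: [0.4904, -0.1041, 0.2067]
orientation: [[-0.935, -0.354, -0.003], [-0.354, 0.935, 0.0], [0.003, 0.001, -1.0]]
ft_force: [0.8, -0.3, -3.9]
gripper_width: 0.747
finger_force: 121.9
```

Call:
{"fn": "play_rows", "kwargs": {
  "moves": [
    {"travel": [-0.26, 0.17, 0], "delta_rot": [0, 0, 0], "claw": 255},
    {"travel": [-0.52, 0.34, 0], "delta_rot": [0, 0, 0], "claw": 255},
    {"travel": [-0.77, 0.51, 0], "delta_rot": [0, 0, 0], "claw": 255}
  ]
}}

```text
clock: 6.8
tool_pos: [0.534, -0.0434, 0.2064]
orientation: [[-0.935, -0.356, -0.004], [-0.356, 0.935, -0.0], [0.004, 0.001, -1.0]]
ft_force: [1.0, 0.9, -4.0]
gripper_width: 0.75
finger_force: 121.9
```

Call:
{"fn": "play_rows", "kwargs": {
  "moves": [
    {"travel": [-0.26, 0.17, 0], "delta_rot": [0, 0, 0], "claw": 255},
    {"travel": [-0.52, 0.34, 0], "delta_rot": [0, 0, 0], "claw": 255},
    {"travel": [-0.77, 0.51, 0], "delta_rot": [0, 0, 0], "claw": 255}
  ]
}}

```text
clock: 7.1
tool_pos: [0.5785, 0.017, 0.2078]
orientation: [[-0.935, -0.356, -0.001], [-0.356, 0.935, -0.0], [0.001, 0.0, -1.0]]
ft_force: [0.8, -0.3, -4.0]
gripper_width: 0.752
finger_force: 121.9
```

Call:
{"fn": "play_rows", "kwargs": {
  "moves": [
    {"travel": [-0.26, 0.17, 0], "delta_rot": [0, 0, 0.02], "claw": 255},
    {"travel": [-0.52, 0.34, 0], "delta_rot": [0, 0, 0.04], "claw": 255},
    {"travel": [-0.77, 0.51, 0], "delta_rot": [0, 0, 0.065], "claw": 255},
    {"travel": [-0.77, 0.51, 0], "delta_rot": [0, 0, 0.065], "claw": 255},
    {"travel": [-0.77, 0.51, 0], "delta_rot": [0, 0, 0.065], "claw": 255},
    {"travel": [-0.77, 0.51, 0], "delta_rot": [0, 0, 0.065], "claw": 255}
  ]
}}

```text
clock: 7.7
tool_pos: [0.6206, 0.0757, 0.2083]
orientation: [[-0.999, 0.043, -0.001], [0.043, 0.999, -0.0], [0.001, -0.0, -1.0]]
ft_force: [-1.1, -0.2, -3.9]
gripper_width: 0.751
finger_force: 122.1
```

```bash
python3 - <<'E'
from h import *
s=env.sense();t=s["tool_pos"];print(t,s["ft_force"],s["wrist_torque"],np.degrees(s["joint_positions"]))
im=[]
for n in("side","top"):
    c=cap(n);np.savez(n+"2.npz",**c);P=pts(c)
    near=(np.hypot(P[...,0]-t[0],P[...,1]-t[1])<.05)
    z0=t[2]+.041-.114  # expected jar underside
    h=cv2.cvtColor(c["image"],cv2.COLOR_RGB2HSV)
    m=near&cv2.inRange(h,np.array((22,150,120)),np.array((32,255,255))).astype(bool)&(P[...,2]>.15)
    q=P[m];print(n,"lid",len(q),q.min(0).round(4) if len(q) else 0,q.max(0).round(4) if len(q) else 0)
    b=near&(P[...,2]>z0+.01)&(P[...,2]<z0+.075)&~m
    q=P[b]; print(n,"z0",z0,"body",len(q))
    if len(q)>50:
        for a in range(-30,30,2):
            pass
        print(cv2.minAreaRect(q[:,:2].astype(np.float32)),q.min(0),q.max(0)); np.save(n+"body2.npy",q)
    v,u=np.where(near&(P[...,2]>.1)); v0,u0=int(v.mean())-60,int(u.mean())-65
    im.append(cv2.resize(c["image"][max(v0,0):max(v0,0)+130,max(u0,0):max(u0,0)+130],(390,390),interpolation=2)); print(u0,v0)
cv2.imwrite("pics/above.png",np.hstack(im)[:,:,::-1])
E
```

```text
[0.62060296 0.07567812 0.20830631] [-1.12354017 -0.20153896 -3.89946453] [-0.06600617  0.02478938 -0.04247633] [ 2.48135729e+01  1.61232939e+01 -6.36289464e+00 -7.08725184e-03
 -6.75642617e+01 -1.17278068e+02]
side lid 239 [0.5883 0.0473 0.2454] [0.6514 0.1085 0.3088]
side z0 0.13530631020743683 body 527
((0.6087713837623596, 0.09437575936317444), (0.0819789469242096, 0.04345214366912842), 34.256046295166016) [0.58610507 0.05334587 0.14531385] [0.65417427 0.11282343 0.21026801]
125 40
top lid 133 [0.5796 0.0441 0.256 ] [0.6119 0.1018 0.3617]
top z0 0.13530631020743683 body 113
((0.5934402346611023, 0.06748524308204651), (0.031780801713466644, 0.07138676196336746), 22.830974578857422) [0.58338301 0.04075402 0.14797801] [0.62193527 0.10654787 0.20969088]
159 46
```

View pics/above.png

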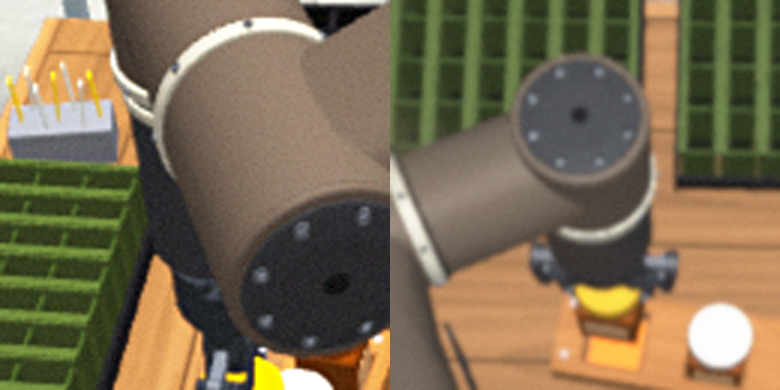

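```bash
python3 - <<'E'
from h import *
from scipy.optimize import least_squares
t=np.array([.6206,.0757])
for n in("side","top"):
    c=dict(np.load(n+"2.npz"));P=pts(c);h=cv2.cvtColor(c["image"],cv2.COLOR_RGB2HSV)
    m=(np.hypot(P[...,0]-t[0],P[...,1]-t[1])<.052)&(P[...,2]>.155)&(P[...,2]<.208)&(h[...,0]<14)&(h[...,2]<170)
    p=P[m][:,:2]
    def f(x):
        R=np.array([[np.cos(x[2]),np.sin(x[2])],[-np.sin(x[2]),np.cos(x[2])]]);q=(p-x[:2])@R.T
        if n=="top": return np.append(-q[:,0]-.031,(x[1]-t[1])*3)
        return np.abs(q).max(1)-.031
    for a0 in(-20,-9,0):
        r=least_squares(f,[*t,np.radians(a0)],loss="soft_l1",f_scale=.002)
        print(n,len(p),r.cost*1e6,r.x[:2].round(4),np.degrees(r.x[2]).round(1),np.median(abs(r.fun)).round(4))
E
```

```text
side 346 177.56655008357987 [0.6213 0.0755] -9.9 0.0007
side 346 177.56655008288558 [0.6213 0.0755] -9.9 0.0007
side 346 177.56655008287396 [0.6213 0.0755] -9.9 0.0007
top 48 528.5184569861883 [0.6205 0.0757] -0.1 0.0038
top 48 528.5184571151476 [0.6205 0.0757] -0.1 0.0038
top 48 528.5184570343988 [0.6205 0.0757] -0.1 0.0038
```

```bash
python3 - <<'E'
from h import *
a=np.radians(-8.85);ex=np.array([np.cos(a),np.sin(a)]);ey=np.array([-np.sin(a),np.cos(a)])
o=np.array([.6213,.0755])
for n in("side","top"):
    c=dict(np.load(n+"0.npz"));P=pts(c);K=c["intrinsics"]
    # cast pixels' rays on z=.045 for brightness-free test: use depth points with z>.04 as top
    q=P[...,:2]-o; X=q@ex;Y=q@ey; top=abs(P[...,2]-.045)<.006
    f=lambda v,lo,hi:(np.percentile(v,2).round(4),np.percentile(v,98).round(4),len(v))
    m=top&(abs(X)<.02)
    print(n,"Y outer side",f(Y[m&(Y>.02)&(Y<.1)],0,0),"Y inner",f(Y[m&(Y<-.02)&(Y>-.06)],0,0))
    m=top&(abs(Y)<.02)
    print(n,"X far",f(X[m&(X>.015)&(X<.08)],0,0),"X near",f(X[m&(X<-.015)&(X>-.08)],0,0))
    h=cv2.cvtColor(c["image"],cv2.COLOR_RGB2HSV); m=cv2.inRange(h,np.array((18,190,200)),np.array((32,255,255))).astype(bool)&(np.hypot(X,Y)<.05)
    print(n,"pad X",f(X[m],0,0),"Y",f(Y[m],0,0))
E
```

```text
side Y outer side (np.float64(0.0366), np.float64(0.0682), 174) Y inner (np.float64(-0.0596), np.float64(-0.0299), 143)
side X far (np.float64(0.0324), np.float64(0.0494), 83) X near (np.float64(-0.0502), np.float64(-0.0338), 88)
side pad X (np.float64(-0.0335), np.float64(0.0269), 273) Y (np.float64(-0.026), np.float64(0.0273), 273)
top Y outer side (np.float64(0.032), np.float64(0.0627), 104) Y inner (np.float64(-0.0592), np.float64(-0.0355), 82)
top X far (np.float64(0.0293), np.float64(0.0472), 53) X near (np.float64(-0.0538), np.float64(-0.0358), 57)Traceback (most recent call last):
  File "<stdin>", line 14, in <module>
  File "<stdin>", line 8, in <lambda>
    return _quantile_unchecked(
        a, q, axis, out, overwrite_input, method, keepdims, weights)
    return _ureduce(a,
                    func=_quantile_ureduce_func,
    ...<5 lines>...
                    overwrite_input=overwrite_input,
                    method=method)
    r = func(a, **kwargs)
    result = _quantile(arr,
                       quantiles=q,
    ...<2 lines>...
                       out=out,
                       weights=wgt)
    slices_having_nans = np.isnan(arr[-1, ...])
                                  ~~~^^^^^^^^^
IndexError: index -1 is out of bounds for axis 0 with size 0
```

Call:
{"fn": "play_rows", "kwargs": {
  "moves": [
    {"travel": [0, 0.037, 0.2], "delta_rot": [0, 0, -0.003], "claw": 255},
    {"travel": [0, 0.037, 0.4], "delta_rot": [0, 0, -0.003], "claw": 255},
    {"travel": [0, 0.037, 0.6], "delta_rot": [0, 0, -0.003], "claw": 255},
    {"travel": [0, 0.037, 0.8], "delta_rot": [0, 0, -0.003], "claw": 255},
    {"travel": [0, 0.037, 1], "delta_rot": [0, 0, -0.003], "claw": 255},
    {"travel": [0, 0.037, 1], "delta_rot": [0, 0, -0.003], "claw": 255},
    {"travel": [0, 0.037, 1], "delta_rot": [0, 0, -0.003], "claw": 255}
  ]
}}

```text
clock: 8.5
tool_pos: [0.6211, 0.0782, 0.1292]
orientation: [[-1.0, 0.026, 0.0], [0.026, 1.0, -0.0], [-0.0, -0.0, -1.0]]
ft_force: [0.7, 0.5, -3.5]
gripper_width: 0.754
finger_force: 122.1
```

```bash
cat > fit.py <<'E'
from h import *
from scipy.optimize import least_squares
s=env.sense();T=s["tool_pos"];t=T[:2];z0=T[2]-.0655;print(T,z0)
a=np.radians(-8.85);ex=np.array([np.cos(a),np.sin(a)]);ey=np.array([-np.sin(a),np.cos(a)])
c=cap("side");P=pts(c);h=cv2.cvtColor(c["image"],cv2.COLOR_RGB2HSV)
m=(np.hypot(P[...,0]-t[0],P[...,1]-t[1])<.052)&(P[...,2]>max(z0+.012,.056))&(P[...,2]<z0+.072)&(h[...,0]<14)&(h[...,2]<170)
p=P[m][:,:2]
def f(x):
    R=np.array([[np.cos(x[2]),np.sin(x[2])],[-np.sin(x[2]),np.cos(x[2])]]);q=(p-x[:2])@R.T
    return np.abs(q).max(1)-.031
r=least_squares(f,[*t,a],loss="soft_l1",f_scale=.002)
o=r.x[:2];print(len(p),o.round(4),np.degrees(r.x[2]).round(1),"fit",np.median(abs(r.fun)).round(4))
c=dict(np.load("side0.npz"));P=pts(c);q=P[...,:2]-o;X=q@ex;Y=q@ey;top=abs(P[...,2]-.045)<.006
g=lambda v,k:np.percentile(v,k)
m=top&(abs(X)<.02);b=top&(abs(Y)<.02)
print("pocket rel jar  X",(g(X[b&(X>.015)&(X<.08)],2)+g(X[b&(X<-.015)&(X>-.08)],98))/2,"Y",(g(Y[m&(Y>.02)&(Y<.1)],2)+g(Y[m&(Y<-.02)&(Y>-.06)],98))/2)
E
python3 fit.py
```

```text
[0.62109229 0.07824544 0.12923049] 0.06373048600467182
341 [0.6219 0.0781] -8.2 fit 0.0007
pocket rel jar  X -0.0008834765707245035 Y 0.0007355805654735877
```

Call:
{"fn": "play_rows", "kwargs": {
  "moves": [
    {"travel": [0.01, 0.01, 0.1], "delta_rot": [0, 0, 0.001], "claw": 255},
    {"travel": [0.01, 0.01, 0.2], "delta_rot": [0, 0, 0.001], "claw": 255},
    {"travel": [0.01, 0.01, 0.25], "delta_rot": [0, 0, 0.001], "claw": 255},
    {"travel": [0.01, 0.01, 0.3], "delta_rot": [0, 0, 0.001], "claw": 255},
    {"travel": [0.01, 0.01, 0.35], "delta_rot": [0, 0, 0.001], "claw": 255},
    {"travel": [0.01, 0.01, 0.4], "delta_rot": [0, 0, 0.001], "claw": 255}
  ]
}}

```text
clock: 9.15
tool_pos: [0.6203, 0.0795, 0.0964]
orientation: [[-0.999, 0.032, -0.0], [0.032, 0.999, -0.0], [0.0, -0.0, -1.0]]
ft_force: [0.0, 0.8, -3.6]
gripper_width: 0.75
finger_force: 122.2
```

Call:
{"fn": "play_rows", "kwargs": {
  "moves": [
    {"travel": [0, 0, 0.06], "delta_rot": [0, 0, 0], "claw": 255},
    {"travel": [0, 0, 0.12], "delta_rot": [0, 0, 0], "claw": 255},
    {"travel": [0, 0, 0.17], "delta_rot": [0, 0, 0], "claw": 255},
    {"travel": [0, 0, 0.21], "delta_rot": [0, 0, 0], "claw": 255},
    {"travel": [0, 0, 0.23], "delta_rot": [0, 0, 0], "claw": 255},
    {"travel": [0, 0, 0.24], "delta_rot": [0, 0, 0], "claw": 255},
    {"travel": [0, 0, 0.24], "delta_rot": [0, 0, 0], "claw": 255}
  ]
}}

```text
clock: 9.85
tool_pos: [0.6205, 0.0794, 0.0781]
orientation: [[-0.999, 0.032, 0.001], [0.032, 0.999, -0.0], [-0.001, -0.0, -1.0]]
ft_force: [-1.5, -1.3, 1.4]
gripper_width: 0.749
finger_force: 122.8
```

Call:
{"fn": "play_rows", "kwargs": {
  "moves": [
    {"travel": [0, 0, 0.01], "delta_rot": [0, 0, 0], "claw": 255},
    {"travel": [0, 0, 0.015], "delta_rot": [0, 0, 0], "claw": 255},
    {"travel": [0, 0, 0.015], "delta_rot": [0, 0, 0], "claw": 255},
    {"travel": [0, 0, 0.015], "delta_rot": [0, 0, 0], "claw": 255}
  ]
}}

```text
clock: 10.25
tool_pos: [0.6209, 0.0793, 0.0779]
orientation: [[-0.999, 0.032, 0.002], [0.032, 0.999, 0.0], [-0.002, 0.0, -1.0]]
ft_force: [-3.5, -2.3, 8.2]
gripper_width: 0.747
finger_force: 123.5
```

```bash
python3 fit.py; python3 -c "
from h import *
s=env.sense();print(s['ft_force'],s['wrist_torque'])"
```

```text
[0.62090389 0.07931011 0.07794001] 0.012440006402821807
139 [0.6213 0.0795] -8.8 fit 0.0007
pocket rel jar  X -7.819523392128477e-05 Y -0.00046756666206965516
[-2.81348102 -2.11988165  9.29705205] [-0.57940597  1.2758779  -0.02469268]
```

Home and square in the pocket. Now I'll unscrew in steps.

Call:
{"fn": "play_rows", "kwargs": {
  "grip_force": 120,
  "moves": [
    {"travel": [0, 0, 0], "delta_rot": [0, 0, -0.01], "claw": 255},
    {"travel": [0, 0, -0.002], "delta_rot": [0, 0, -0.02], "claw": 255},
    {"travel": [0, 0, -0.005], "delta_rot": [0, 0, -0.03], "claw": 255},
    {"travel": [0, 0, -0.01], "delta_rot": [0, 0, -0.04], "claw": 255},
    {"travel": [0, 0, -0.015], "delta_rot": [0, 0, -0.05], "claw": 255},
    {"travel": [0, 0, -0.015], "delta_rot": [0, 0, -0.05], "claw": 255}
  ]
}}

```text
clock: 10.9
tool_pos: [0.6209, 0.079, 0.079]
orientation: [[-0.96, -0.281, 0.002], [-0.281, 0.96, -0.0], [-0.002, -0.001, -1.0]]
ft_force: [-2.5, -2.3, 7.3]
gripper_width: 0.752
finger_force: 129.8
```

```bash
python3 fit.py; python3 -c "
from h import *
s=env.sense();print(s['ft_force'],s['wrist_torque'],s['orientation'][:2,0])"
```

```text
[0.62090385 0.07900702 0.07898225] 0.01348225458651639
153 [0.6223 0.0785] -6.7 fit 0.0007
pocket rel jar  X -0.0011852813932375708 Y 0.00033510659629722855
[-2.01916947 -2.83211245  7.62997169] [-0.74384406  1.03542715  0.01686563] [-0.96024009 -0.27917064]
```

Call:
{"fn": "play_rows", "kwargs": {
  "moves": [
    {"travel": [0, 0, -0.003], "delta_rot": [0, 0, -0.015], "claw": 255},
    {"travel": [0, 0, -0.007], "delta_rot": [0, 0, -0.03], "claw": 255},
    {"travel": [0, 0, -0.011], "delta_rot": [0, 0, -0.045], "claw": 255},
    {"travel": [0, 0, -0.015], "delta_rot": [0, 0, -0.06], "claw": 255}
  ]
}}

```text
clock: 11.35
tool_pos: [0.6211, 0.0788, 0.0803]
orientation: [[-0.788, -0.615, 0.002], [-0.615, 0.788, -0.0], [-0.001, -0.002, -1.0]]
ft_force: [-1.6, -5.1, 6.6]
gripper_width: 0.748
finger_force: 129.8
```

```bash
python3 -c "
from h import *
s=env.sense();print(s['ft_force'],s['wrist_torque'],s['tool_pos'],np.degrees(np.arctan2(*s['orientation'][1::-1,0])))"
```

```text
[-1.60441887 -5.13445999  6.62685625] [-1.58990578  0.62437995 -0.2748473 ] [0.62105166 0.07876272 0.08030681] -142.02871291772527
```

Call:
{"fn": "play_rows", "kwargs": {
  "moves": [
    {"travel": [0, 0, -0.004], "delta_rot": [0, 0, -0.015], "claw": 255},
    {"travel": [0, 0, -0.008], "delta_rot": [0, 0, -0.03], "claw": 255},
    {"travel": [0, 0, -0.012], "delta_rot": [0, 0, -0.045], "claw": 255},
    {"travel": [0, 0, -0.012], "delta_rot": [0, 0, -0.047], "claw": 255},
    {"travel": [0, 0, -0.012], "delta_rot": [0, 0, -0.047], "claw": 255}
  ]
}}

```text
clock: 11.85
tool_pos: [0.6211, 0.0792, 0.0809]
orientation: [[-0.579, -0.815, 0.002], [-0.815, 0.579, -0.0], [-0.001, -0.002, -1.0]]
ft_force: [-0.4, -3.7, 6.0]
gripper_width: 0.754
finger_force: 130.3
```

```bash
python3 -c "
from h import *
s=env.sense();print(s['ft_force'],s['wrist_torque'],s['tool_pos'],np.degrees(np.arctan2(*s['orientation'][1::-1,0])))"
```

```text
[-0.39369565 -3.71221894  6.00145751] [-1.28080404  0.3664827   0.03850115] [0.62112253 0.07916906 0.08089531] -125.38618704648269
```

Call:
{"fn": "play_rows", "kwargs": {
  "moves": [
    {"travel": [0, 0, -0.02], "delta_rot": [0, 0, 0], "claw": 255},
    {"travel": [0, 0, -0.03], "delta_rot": [0, 0, 0], "claw": 255},
    {"travel": [0, 0, -0.03], "delta_rot": [0, 0, 0], "claw": 255}
  ]
}}

```text
clock: 12.15
tool_pos: [0.6204, 0.0797, 0.0821]
orientation: [[-0.579, -0.816, 0.0], [-0.816, 0.579, 0.0], [-0.0, -0.0, -1.0]]
ft_force: [0.9, -1.2, 0.1]
gripper_width: 0.749
finger_force: 131.3
```

Call:
{"fn": "play_rows", "kwargs": {
  "moves": [
    {"travel": [0, 0, -0.02], "delta_rot": [0, 0, 0], "claw": 255},
    {"travel": [0, 0, -0.05], "delta_rot": [0, 0, 0], "claw": 255},
    {"travel": [0, 0, -0.05], "delta_rot": [0, 0, 0], "claw": 255},
    {"travel": [0, 0, -0.05], "delta_rot": [0, 0, 0], "claw": 255}
  ]
}}

```text
clock: 12.55
tool_pos: [0.6204, 0.0795, 0.0862]
orientation: [[-0.578, -0.816, 0.0], [-0.816, 0.578, 0.0], [-0.0, -0.0, -1.0]]
ft_force: [0.0, -0.5, -0.2]
gripper_width: 0.749
finger_force: 131.3
```

Call:
{"fn": "play_rows", "kwargs": {
  "moves": [
    {"travel": [0, 0, -0.06], "delta_rot": [0, 0, 0], "claw": 255},
    {"travel": [0, 0, -0.12], "delta_rot": [0, 0, 0], "claw": 255},
    {"travel": [0, 0, -0.18], "delta_rot": [0, 0, 0], "claw": 255},
    {"travel": [0, 0, -0.24], "delta_rot": [0, 0, 0], "claw": 255},
    {"travel": [0, 0, -0.3], "delta_rot": [0, 0, 0], "claw": 255},
    {"travel": [0, 0, -0.3], "delta_rot": [0, 0, 0], "claw": 255},
    {"travel": [0, 0, -0.3], "delta_rot": [0, 0, 0], "claw": 255},
    {"travel": [0, 0, -0.3], "delta_rot": [0, 0, 0], "claw": 255}
  ]
}}

```text
clock: 13.35
tool_pos: [0.6201, 0.0794, 0.1099]
orientation: [[-0.578, -0.816, -0.0], [-0.816, 0.578, -0.0], [0.0, 0.0, -1.0]]
ft_force: [0.6, -0.1, -0.7]
gripper_width: 0.745
finger_force: 131.3
```

```bash
python3 - <<'E'
from h import *
c=cap("side");P=pts(c);s=env.sense();t=s["tool_pos"];print(t,s["ft_force"],s["finger_force"])
h=cv2.cvtColor(c["image"],cv2.COLOR_RGB2HSV)
near=np.hypot(P[...,0]-t[0],P[...,1]-t[1])<.05
y=near&cv2.inRange(h,np.array((22,150,100)),np.array((32,255,255))).astype(bool)
print("lid z",np.percentile(P[y][:,2],[3,97]),P[y].min(0),P[y].max(0))
v,u=np.where(near&(P[...,2]>.05));v0,u0=max(0,int(v.mean())-60),max(0,int(u.mean())-65)
cv2.imwrite("pics/end.png",cv2.resize(c["image"][v0:v0+120,u0:u0+130],None,fx=4,fy=4,interpolation=2)[:,:,::-1])
E
```

```text
[0.62005762 0.07943523 0.10978516] [ 0.53372231  0.34861891 -0.99046109] 131.33326094277436
lid z [0.14838963 0.16883814] [0.60002624 0.05798264 0.04272261] [0.65710133 0.11628247 0.20997356]
```

View pics/end.png

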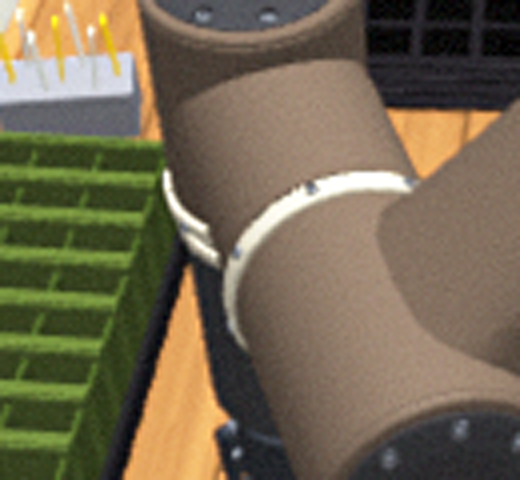

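The crop shows only the arm, so I'll check the jar numerically: the lid's lower edge is at z 0.148, i.e. 0.136 above the jar's underside.

```bash
sed -i 's/z0=T\[2\]-.0655/z0=.012/' fit.py; python3 fit.py; python3 - <<'E'
from h import *
c=cap("side");P=pts(c);h=cv2.cvtColor(c["image"],cv2.COLOR_RGB2HSV)
m=(np.hypot(P[...,0]-.621,P[...,1]-.079)<.04)&(P[...,2]>.05)&(P[...,2]<.146)&((h[...,0]<14))
z=P[m][:,2];print(len(z),np.histogram(z,np.arange(.05,.15,.005)))
s=env.sense();print(s["tool_pos"],s["joint_velocities"].round(3),s["ft_force"])
E
```

```text
[0.62005762 0.07943523 0.10978516] 0.012
141 [0.6222 0.0776] -6.4 fit 0.0007
pocket rel jar  X -0.0012442814496111052 Y 0.0011864036785060803
467 (array([15, 24, 19, 24, 26, 28, 31, 39, 65, 54, 37, 31, 22, 17, 28,  5,  0,
        1,  0]), array([0.05 , 0.055, 0.06 , 0.065, 0.07 , 0.075, 0.08 , 0.085, 0.09 ,
       0.095, 0.1  , 0.105, 0.11 , 0.115, 0.12 , 0.125, 0.13 , 0.135,
       0.14 , 0.145]))
[0.62007388 0.0794236  0.10976926] [ 0.001 -0.002  0.001 -0.    -0.001 -0.002] [ 0.36760501  0.61175955 -0.74257866]
```

The jar's rim is at 0.130, so it is fully home and within 2 mm of centre. There is an 18 mm gap below the lid, and everything is still.

```bash
python3 -c "
from plant import env
print(env.sign_off())"
```

```text
the job is handed in; nothing more can be done
None
```

The job is handed in, with no verdict returned: by my last measurements the yellow-lidded jar is fully home and upright in the padded pocket, and the unscrewed lid is held level and still about 18 mm above its open mouth.

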